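# Unclamp the orange plate and slide it out

## Task

Two drilling fixtures on the bench each hold a flat drilled plate under a hinged clamp bar: on the one with the orange plate, swing the bar up by its black ball knob until it stands nearly upright, and only then slide the orange plate along its bed, out from beneath the bar, until its end just about meets the black end stop. Let go of it lying flat and straight along the middle of the bed, with the bar still up. Do not lift the plate off its bed on the way, and leave the blue plate where it is.

Things in the scene. Friction and masses are not known exactly. Their poses are not given: they have to be found in the camera images.
- fixture: Fixed fixture of the orange plate; a twin holds the blue one. Brown board 265 x 150 x 12 mm, on it an aluminium bed 30 mm wide, top at z = 36 mm. Origin on the bench top, on the bed's centre line; x along the bed from the black end stop (x = -165 to -155, 10 mm above the bed) to the clamp. Steel bar, 20 mm wide, crosses at x = 60, underside z = 45 when down; hinge axis along x at y = 65, z = 51.
- clamp_bar (a joint): Angle a of the bar over the orange plate, rad: 0 down (start), 1.57 upright, limit 1.65. Black ball knob, 28 mm, on its free end: centre at x = 60, y = 65 - 150 cos a, z = 51 + 150 sin a (mm, fixture frame), clear on both x sides. Stiff hinge: 2-3 N at the knob moves it; it stays where left. A dowel under it sits 5 mm deep in the plate's hole and locks the plate while down.
- orange_plate: Loose orange plate, 160 x 50 x 8 mm, 170 g, 20 mm square hole at x = 50, 12 mm one at x = -60. Origin: centre of underside; x along its length, z up. Starts flat along the bed, origin near x = 10, y = 0, z = 36 mm in the fixture's frame, small hole nearest the end stop. It overhangs the bed 10 mm each side, 24 mm free below: fingers can pinch its 50 mm width from above.
- blue_plate: The same plate in blue, clamped in the twin fixture: a bystander to leave where it is. Origin and axes as for the orange plate. The two fixtures swap sides from run to run.
Mind the look-alikes: they are no part of the job. Of the things like the orange_plate, leave any that is pink, red or yellow; of the rest the larger one is meant.

How it is judged:
By the outcome, as a careful person would: the job done as asked, in the order asked, and still so for the second after the job is handed in, with the robot touching nothing.
It also fails if it takes over 51 s, if anything falls off the work surface, if the arm or the gripper's body presses on something with over 40 N, if the wrist force passes 120 N, or if a joint passes its speed limit or range.

## Robot

A 6-joint arm with a two-finger parallel gripper is mounted at the origin on the work surface. World frame = base frame: x ahead of the robot, y to its left, z up, the work surface at z = 0. Lengths are in m, angles in rad, forces in N, time in s.
With the tool pointing down it reaches from about 0.25 to 0.725 m from the base axis. Payload 4 kg.
Tool frame: the origin (TCP) lies midway between the tips of the shut fingers; the grasp point (between the pads) lies 19 mm behind it (bot.grip_point_offset is the distance from the TCP to the grasp point, in m); z points along the fingers, y is the line along which they close (so a half turn about z gives the same grasp; the last joint's range is limited). The gripper opens to 85 mm and grips with 20 to 120 N. Pads are 22 mm wide; open, the fingers measure 114 mm over their backs; the gripper's body (76 mm by 85 mm) begins 54 mm behind the grasp point. The pads swing forward as they close: fully open they stand 13 mm farther back than shut.
Start: joints at [-1.276, 0.241, 0.005, 1.335, 0, 1.571], TCP at [0.145, -0.478, 0.231] pointing down, gripper open.
Joint ranges: [-2.72, 2.72], [-1.05, 1.87], [-1.09, 1.28], [-1.99, 2.15], [-1.42, 1.44], [-3.14, 3.14]. Speed limits (rad/s): [2.79, 2.79, 3.14, 3.14, 3.14, 3.14].

## Interface

Orientations are given as a unit quaternion [x, y, z, w].
In Python, from workcell import bot gives the robot as it stands.
- The arm moves only by the tool step_arm, never from a script. Its argument "targets" is text: rows parted by semicolons, each of 7 numbers parted by spaces: the opening, from -1 (shut) to 1 (fully open), so that 0 is half open, then the shift along the world's x, y, z normalised to -1 to 1, where 1 is 0.5 m, then the turn, a rotation vector about the world's x, y, z normalised to -1 to 1, where 1 is pi/4 rad. In form: gripper x y z wx wy wz; .... A call has 1 to 10 rows; each row is the pose to reach, as a shift and turn from the pose commanded when the call began; what a row does not reach only later rows make up. A row lasts 1/12 s, in which the tool goes at most 41.7 mm and 7.16 degrees, less where a joint would pass 70% of its speed; a pose out of reach is approached as far as the arm can. A call with a number of a shift or a turn outside -1 to 1 is refused whole. A call with a gripper value outside its range is refused whole. The fingers move at their own pace and stop on an object; the grip force is fixed at half the most. Time passes only in rows, so rows that repeat a pose let the fingers close. It gives the time, the measured TCP pose, the force, the opening and the grip force at its end, in the units of the state.
- bot.get_obs(): the state, without advancing time (a new reading comes with each control period).
- bot.camera(name): name is "scene" or "top"; returns the picture (480x640x3 uint8, red, green, blue); there is no depth.
- bot.camera_info(name): a dict with "vertical_fov" (degrees; the focal length in pixels is half the picture's height over the tangent of half this angle, whatever the lens; pixels are square), "cx", "cy" (the principal point, pixels), "D" ([k1, k2, p1, p2, k3] as OpenCV has them; the pictures are not rectified), "pose" (4x4, takes a point from camera to world coordinates). Camera axes: x right, y up, looking along -z (the intrinsics and any distortion apply to the point x, -y, -z); pixel columns grow to the right and rows downward; lengths in m; the calibration is good to about 2 mm. A picture is of the moment at which its call begins. camera_info takes no time and is no camera call.
- bot.job_done(): hands the job in; it is judged then, once.
The state is a dict: "clock": time; "joint_pos": joint angles; "joint_vel": joint speeds; "tau": joint torques, N m; "eef_pos": TCP position; "tool_rot": TCP orientation; "ft_force": force on the tool from outside, world axes, zero at the start; "ft_torque": the same for the moment, N m; "grip_width": finger opening in m; "grasp_force": force on a finger pad.
Only numpy, scipy, OpenCV 4.12 (cv2) and the standard library are available. Lean on these libraries where they do the work, as an engineer would, in place of code of your own. Each camera call takes 0.05 s, during which the arm holds its last target. There are 200 camera calls.

## Working session

There is one attempt and no reset: what is moved stays moved. The work goes in short steps, Python scripts to look and compute and a tool call to move; the robot and the scene stay as the last step left them, time stands still between calls to the robot, and variables do not carry over. Pictures are saved under pics/ and viewed, at most 10 in all, crops included, and the job is handed in when it is done.

Besides the shell and the picture viewer there is one more tool, called after "Call:" as a command line: name --argument value ..., lists and objects as JSON in quotes. step_arm: Moves the arm, as the interface text tells. Scaled input: -1 to 1 covers 0.5 m each way for a shift and pi/4 rad each way for a turn. Its arguments: {"type":"object","properties":{"targets":{"type":"string"}},"required":["targets"]}

```bash
mkdir -p pics
python3 - <<'E'
from workcell import bot
import cv2
for n in("scene","top"):
    cv2.imwrite(f"pics/{n}0.png",bot.camera(n)[:,:,::-1])
    i=bot.camera_info(n);print(n,i)
o=bot.get_obs();print(o['eef_pos'],o['tool_rot'],o['clock'])
E
```

```text
scene {'vertical_fov': 51.76505869940742, 'cx': 324.39784856393163, 'cy': 243.0949783343205, 'D': array([-0.04560591,  0.        ,  0.        ,  0.        ,  0.        ]), 'pose': array([[ 0.13970341, -0.61410128,  0.77676417,  1.30472365],
       [ 0.99009231,  0.07542434, -0.11844148, -0.06594396],
       [ 0.01414814,  0.78561491,  0.61855399,  0.72925089],
       [ 0.        ,  0.        ,  0.        ,  1.        ]])}
top {'vertical_fov': 55.08401531449154, 'cx': 322.61048386816526, 'cy': 241.45276748234784, 'D': array([-0.03452269,  0.        ,  0.        ,  0.        ,  0.        ]), 'pose': array([[ 0.02816882,  0.97894211, -0.20218521,  0.28331957],
       [-0.99960115,  0.02799374, -0.00372596,  0.079917  ],
       [ 0.00201242,  0.20220952,  0.97934022,  0.98647592],
       [ 0.        ,  0.        ,  0.        ,  1.        ]])}
[ 0.14509908 -0.47788076  0.2304928 ] [ 9.89159543e-01  1.46841728e-01 -1.28039189e-04 -9.42936692e-04] 0.1
```

View pics/scene0.png

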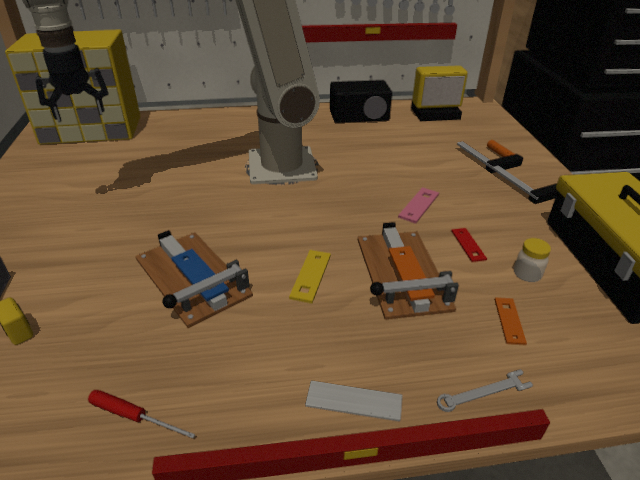

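View pics/top0.png

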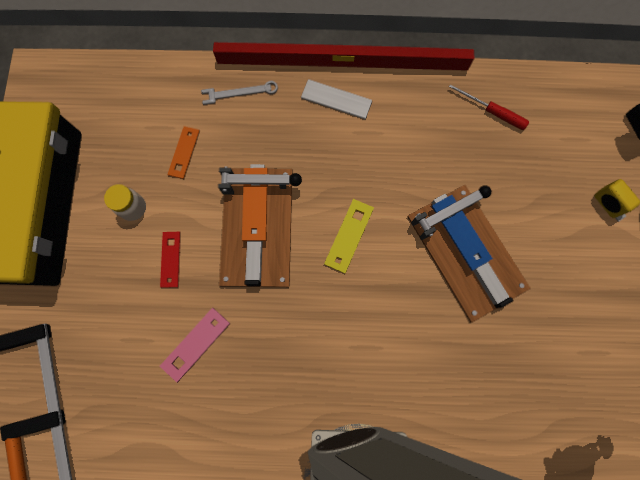

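Candidates: the plate in the left fixture, top (255,205), which is large, orange and under a bar; the small loose orange one (184,152); red (171,260), pink (195,345), yellow (349,236) and blue (465,235). I choose the fixture plate at (255,205) and check it in a close crop.

Run:
```python
import cv2,numpy as np
a=cv2.imread("pics/top0.png")[155:295,210:310]; b=cv2.imread("pics/scene0.png")[215:325,350:465]
a=cv2.resize(a,None,fx=4,fy=4,interpolation=cv2.INTER_CUBIC)
b=cv2.resize(b,(400,383),interpolation=cv2.INTER_CUBIC)
c=np.zeros((560,800,3),np.uint8);c[:,:400]=a;c[:383,400:]=b
cv2.imwrite("pics/crop0.png",c)
```

```text
(no output)
```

View pics/crop0.png

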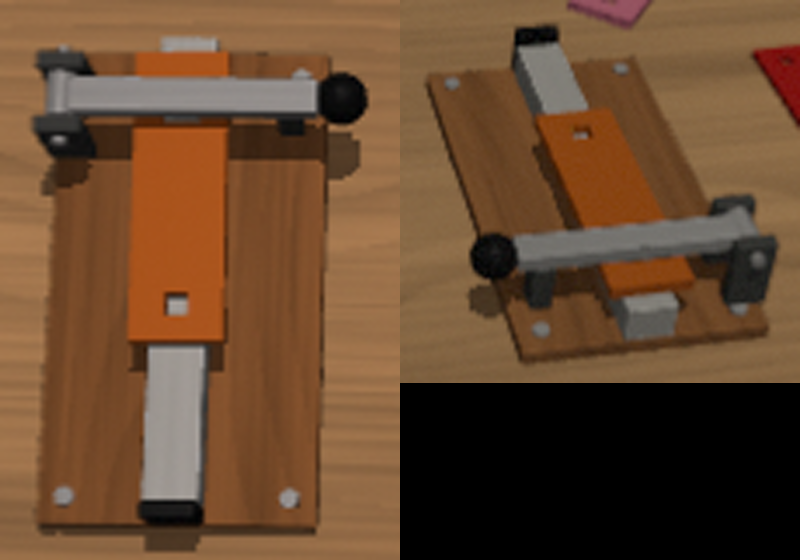

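The crop confirms the orange plate, clamped under its bar, with the hinge on the image left. Now I fit the fixture's pose.

```bash
cat > h.py <<'E'
import cv2,numpy as np
from workcell import bot
from scipy.optimize import least_squares
def proj(n,P):
    i=bot.camera_info(n);f=240/np.tan(np.radians(i['vertical_fov'])/2)
    K=np.array([[f,0,i['cx']],[0,f,i['cy']],[0,0,1]]);T=np.linalg.inv(i['pose'])
    c=(np.atleast_2d(P)@T[:3,:3].T+T[:3,3])*[1,-1,-1]
    return cv2.projectPoints(c,np.zeros(3),np.zeros(3),K,i['D'])[0][:,0]
def w(p,Q):
    c,s=np.cos(p[2]),np.sin(p[2]);Q=np.atleast_2d(Q)
    return Q@np.array([[c,s,0],[-s,c,0],[0,0,1]])+[p[0],p[1],0]
E
python3 - <<'E'
from h import *
d=lambda r:np.array(r)/1000.
F=[[60,-85,51],[-155,15,46],[-155,-15,46]];pl=[[-70,25,44],[-70,-25,44],[90,25,44],[90,-25,44]]
t=np.array([[342,98],[138,502],[203,502],[128,341],[226,343],[136,52],[229,53]])/4+[210,155]
s=(np.array([[493,256],[612,108],[538,118],[693,280],[610,290]])-[400,0])/3.478+[350,215]
def Q(p,f):
    q=np.array(f+pl)*1e-3; q[len(f):,0]+=p[3]; return w(p,q)
res=lambda p:np.r_[(proj("top",Q(p,F))-t).ravel(),(proj("scene",Q(p,F[:1]))-s).ravel()]
r=least_squares(res,[.45,.17,0,0],loss='soft_l1');print(r.x.round(4));print(res(r.x).reshape(-1,2).round(1))
p=r.x
print("knob",w(p,d([60,-85,51])),"hinge",w(p,d([60,65,51])),"plate",w(p,d([10,0,36])),"stop",w(p,d([-155,0,36])))
E
```

```text
[5.468e-01 2.303e-01 3.360e-02 4.000e-04]
[[-1.   0.1]
 [ 0.7 -0.1]
 [-1.  -0.2]
 [-0.3 -0.4]
 [-0.9 -1. ]
 [ 0.  -0.4]
 [-0.2 -0.8]
 [ 0.1 -0.4]
 [-1.5 -0.4]
 [-1.8 -1.1]
 [-0.3 -0.4]
 [-0.5 -0.4]]
knob [[0.6096335  0.14733937 0.051     ]] hinge [[0.60459948 0.29725488 0.051     ]] plate [[0.55680905 0.23061349 0.036     ]] stop [[0.391902   0.22507606 0.036     ]]
```

Call:
step_arm --targets "1 0.5 0.62 0 0 0 0.84; 1 0.5 0.62 0 0 0 0.84; 1 0.5 0.62 0 0 0 0.84; 1 0.5 0.62 0 0 0 0.84; 1 0.5 0.62 0 0 0 0.84; 1 0.5 0.62 0 0 0 0.84; 1 0.5 0.62 0 0 0 0.84; 1 0.5 0.62 0 0 0 0.84; 1 0.5 0.62 0 0 0 0.84; 1 0.5 0.62 0 0 0 0.84"

```text
clock: 0.93
eef_pos: [0.3969, -0.1652, 0.2311]
tool_rot: [0.887, 0.461, 0.0, -0.0]
ft_force: [1.1, -0.3, 0.1]
grip_width: 0.0852
grasp_force: 0.0
```

Call:
step_arm --targets "1 0.43 0.63 0 0 0 0.82; 1 0.43 0.63 0 0 0 0.82; 1 0.43 0.63 0 0 0 0.82; 1 0.43 0.63 0 0 0 0.82; 1 0.43 0.63 0 0 0 0.82; 1 0.43 0.63 0 0 0 0.82; 1 0.43 0.63 0 0 0 0.82; 1 0.43 0.63 0 0 0 0.82; 1 0.43 0.63 0 0 0 0.82; 1 0.43 0.63 -0.2 0 0 0.82"

```text
clock: 1.77
eef_pos: [0.6194, 0.1519, 0.1993]
tool_rot: [0.695, 0.719, 0.012, 0.006]
ft_force: [2.5, 0.6, 2.4]
grip_width: 0.0856
grasp_force: 0.0
```

Call:
step_arm --targets "1 0 0 -0.2 0 0 0; 1 0 0 -0.2 0 0 0; 1 0 0 -0.2 0 0 0;1 0 0 -0.2 0 0 0"

```text
clock: 2.1
eef_pos: [0.6032, 0.1426, 0.0827]
tool_rot: [0.697, 0.717, -0.006, -0.004]
ft_force: [-0.4, -0.1, -0.5]
grip_width: 0.0857
grasp_force: 0.0
```

Run:
```python
from h import *
o=bot.get_obs();print(o['eef_pos'],o['tool_rot'],o['joint_pos'].round(2))
for k,(n,b) in {0:("top",(200,120,340,240)),1:("scene",(330,180,470,320))}.items():
    im=bot.camera(n)[:,:,::-1]
    x0,y0,x1,y1=b;c=cv2.resize(im[y0:y1,x0:x1],None,fx=2.8,fy=2.8)
    globals()[f"c{k}"]=c
m=np.zeros((392,784,3),np.uint8);m[:c0.shape[0],:392]=c0;m[:,392:]=c1
cv2.imwrite("pics/a1.png",m)
```

```text
[0.60322184 0.14258737 0.0826581 ] [ 0.69705402  0.716987   -0.00568129 -0.00361264] [ 0.23  0.58  0.12  1.13 -0.    1.77]
```

View pics/a1.png

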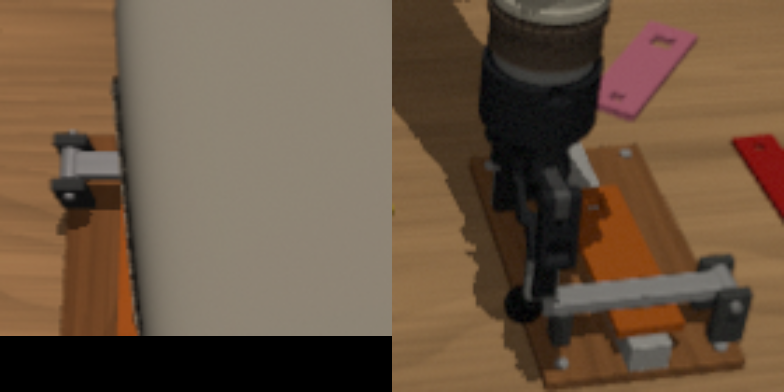

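The scene half shows the near finger at (545,290) just above and left of the bar's end, with the knob at (523,303). The pose is plausible, so I let it settle.

Call:
step_arm --targets "1 0 0 0 0 0 0; 1 0 0 0 0 0 0; 1 0 0 0 0 0 0"

```text
clock: 2.45
eef_pos: [0.6098, 0.1437, 0.0923]
tool_rot: [0.697, 0.717, 0.002, 0.001]
ft_force: [0.6, 0.3, 0.7]
grip_width: 0.0856
grasp_force: 0.0
```

Run:
```python
from h import *
o=bot.get_obs();print(o['eef_pos'],o['tool_rot'])
# check where the knob centre would project in the scene crop and TCP
for P in([.6096,.1473,.051],o['eef_pos']): print(((proj("scene",P)-[330,180])*2.8+[392,0]).round())
```

```text
[0.60981739 0.14371979 0.09230838] [0.69731592 0.71676017 0.0019444  0.00125949]
[[523. 303.]]
[[523. 260.]]
```

Call:
step_arm --targets "1 0 0.007 -0.04 0 0 0; 1 0 0.007 -0.08 0 0 0; 1 0 0.007 -0.122 0 0 0; 1 0 0.007 -0.122 0 0 0; 1 0 0.007 -0.122 0 0 0"

```text
clock: 2.87
eef_pos: [0.6077, 0.1468, 0.0288]
tool_rot: [0.697, 0.717, -0.001, -0.0]
ft_force: [1.3, -0.6, 0.4]
grip_width: 0.0854
grasp_force: 0.0
```

Call:
step_arm --targets "-1 0 0 0 0 0 0; -1 0 0 0 0 0 0; -1 0 0 0 0 0 0; -1 0 0 0 0 0 0; -1 0 0 0 0 0 0; -1 0 0 0 0 0 0; -1 0 0 0 0 0 0; -1 0 0 0 0 0 0"

```text
clock: 3.53
eef_pos: [0.6088, 0.1471, 0.03]
tool_rot: [0.697, 0.717, 0.001, 0.001]
ft_force: [-1.8, -0.3, 5.4]
grip_width: 0.0253
grasp_force: 58.5
```

The grip is 25.3 mm on a 28 mm ball and the tool is pushed up, so the pads sit a bit high. I'll reopen, lower by 8 mm and regrip.

Call:
step_arm --targets "0.3 0 0 0 0 0 0; 0.3 0 0 0 0 0 0; 0.3 0 0 0 0 0 0; 0.3 0 0 -0.016 0 0 0; 0.3 0 0 -0.016 0 0 0; -1 0 0 -0.016 0 0 0; -1 0 0 -0.016 0 0 0; -1 0 0 -0.016 0 0 0; -1 0 0 -0.016 0 0 0; -1 0 0 -0.016 0 0 0"

```text
clock: 4.37
eef_pos: [0.6087, 0.147, 0.0207]
tool_rot: [0.697, 0.717, 0.0, 0.0]
ft_force: [2.3, 0.3, -2.3]
grip_width: 0.0258
grasp_force: 58.9
```

Call:
step_arm --targets "-1 0 0 0 0 0 0; -1 0 0 0 0 0 0; -1 0 0 0 0 0 0"

```text
clock: 4.62
eef_pos: [0.6087, 0.147, 0.0209]
tool_rot: [0.697, 0.717, 0.0, 0.0]
ft_force: [4.2, -0.7, -3.3]
grip_width: 0.0252
grasp_force: 58.9
```

Call:
step_arm --targets "-1 0 0.0015 0.03 0 0 0; -1 0 0.006 0.06 0 0 0; -1 -0.0005 0.0134 0.0887 0 0 0; -1 -0.001 0.0237 0.1168 0 0 0; -1 -0.0012 0.0367 0.1438 0 0 0; -1 -0.0018 0.0524 0.1694 0 0 0; -1 -0.0024 0.0706 0.1933 0 0 0; -1 -0.003 0.091 0.2152 0 0 0; -1 -0.003 0.091 0.2152 0 0 0"

```text
clock: 5.37
eef_pos: [0.608, 0.1931, 0.1312]
tool_rot: [0.697, 0.717, 0.001, 0.002]
ft_force: [2.9, -3.9, 3.0]
grip_width: 0.0256
grasp_force: 59.4
```

Call:
step_arm --targets "-1 -0.0008 0.0225 0.0198 0 0 0; -1 -0.0016 0.0469 0.0372 0 0 0; -1 -0.0024 0.0729 0.0522 0 0 0; -1 -0.0034 0.1003 0.0644 0 0 0; -1 -0.0044 0.1288 0.0739 0 0 0; -1 -0.0054 0.158 0.0804 0 0 0; -1 -0.0064 0.1878 0.084 0 0 0; -1 -0.007 0.2 0.0846 0 0 0; -1 -0.007 0.2 0.0846 0 0 0; -1 -0.007 0.2 0.0846 0 0 0"

```text
clock: 6.2
eef_pos: [0.602, 0.2924, 0.1698]
tool_rot: [0.697, 0.717, -0.001, -0.001]
ft_force: [0.9, -1.0, 0.8]
grip_width: -0.0002
grasp_force: 0.0
```

Run:
```python
from h import *
im=bot.camera("scene")[:,:,::-1]
cv2.imwrite("pics/a2.png",cv2.resize(im[120:330,330:530],None,fx=2.5,fy=2.5))
```

```text
(no output)
```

View pics/a2.png

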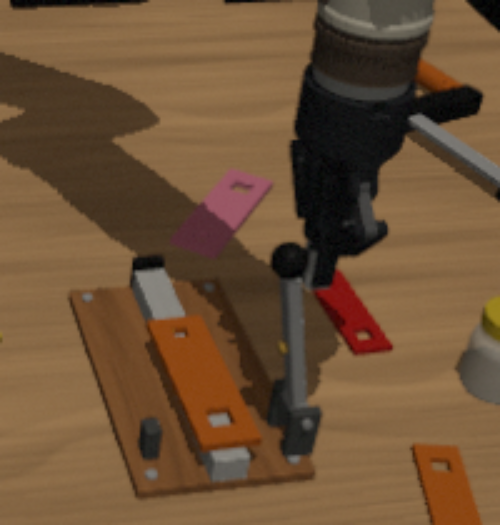

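The knob slipped out late in the swing; the bar now stands with its knob at scene (445.6,223.6). I'll work out its angle.

Run:
```python
from h import *
p=[.5468,.2303,.0336]
for a in np.arange(1,1.66,.1):
    W=w(p,[.06,.065-.15*np.cos(a),.051+.15*np.sin(a)]);print(a.round(2),W.round(3),proj("scene",W).round(1))
```

```text
1.0 [[0.607 0.216 0.177]] [[418.2 234.5]]
1.1 [[0.607 0.229 0.185]] [[425.5 230.7]]
1.2 [[0.606 0.243 0.191]] [[433.  227.3]]
1.3 [[0.606 0.257 0.196]] [[440.7 224.6]]
1.4 [[0.605 0.272 0.199]] [[448.4 222.4]]
1.5 [[0.605 0.287 0.201]] [[456.2 220.9]]
1.6 [[0.604 0.302 0.201]] [[463.8 220.1]]
```

a ≈ 1.37. I'll nudge it on to about 1.5, pushing from the -y side with shut fingers.

Call:
step_arm --targets "-1 0 0.03 0.05 0 0 0; -1 0 0.03 0.12 0 0 0; -1 0 0.02 0.17 0 0 0; -1 0.003 0 0.18 0 0 0; -1 0.006 -0.08 0.18 0 0 0; -1 0.006 -0.15 0.18 0 0 0; -1 0.006 -0.17 0.18 0 0 0; -1 0.006 -0.17 0.18 0 0 0; -1 0.006 -0.17 0.1 0 0 0; -1 0.006 -0.17 0.03 0 0 0"

```text
clock: 7.08
eef_pos: [0.6076, 0.2083, 0.1869]
tool_rot: [0.697, 0.717, 0.003, 0.001]
ft_force: [0.3, 0.3, -0.7]
grip_width: 0.0001
grasp_force: 0.0
```

Call:
step_arm --targets "-1 0 0 0 0 0 0; -1 0 0.02 0 0 0 0; -1 0 0.04 0 0 0 0; -1 0 0.06 0 0 0 0; -1 0 0.08 0 0 0 0; -1 0 0.094 0 0 0 0; -1 0 0.106 0 0 0 0; -1 0 0.106 0 0 0 0; -1 0 0.106 0 0 0 0"

```text
clock: 7.83
eef_pos: [0.6061, 0.2614, 0.1857]
tool_rot: [0.697, 0.717, 0.0, -0.0]
ft_force: [-0.5, 0.3, 0.2]
grip_width: -0.0003
grasp_force: 0.0
```

Run:
```python
from h import *
im=bot.camera("scene")[:,:,::-1]
cv2.imwrite("pics/a3.png",cv2.resize(im[120:330,330:530],None,fx=2.5,fy=2.5))
```

```text
(no output)
```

View pics/a3.png

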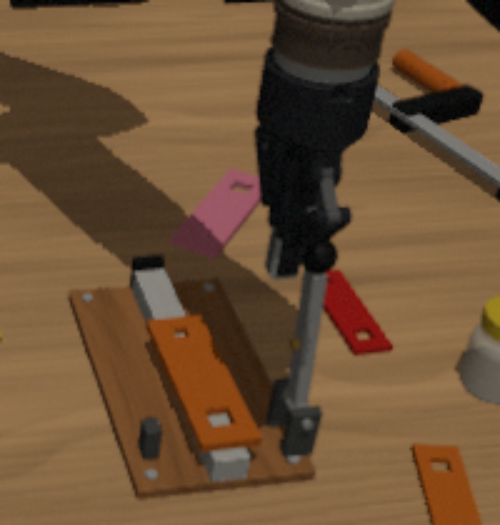

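The knob is at (320,257), scene (458,223), so a ≈ 1.52 and the bar is upright. Now to the plate.

Call:
step_arm --targets "-1 0 -0.08 0 0 0 0; -1 -0.05 -0.1 0 0 0 0; -1 -0.13 -0.1 0 0 0 0.2; -1 -0.178 -0.064 0 0 0 0.4; -1 -0.178 -0.064 0 0 0 0.6; -1 -0.178 -0.064 0 0 0 0.8; -1 -0.178 -0.064 0 0 0 1; -1 -0.178 -0.064 0 0 0 1; -1 -0.178 -0.064 0 0 0 1; -1 -0.178 -0.064 0 0 0 1"

```text
clock: 8.72
eef_pos: [0.517, 0.2282, 0.1855]
tool_rot: [0.37, 0.929, 0.0, -0.0]
ft_force: [0.3, 0.0, 0.5]
grip_width: 0.0
grasp_force: 0.0
```

Call:
step_arm --targets "1 0 0 0 0 0 1; 1 0 0 0 0 0 1; 1 0 0 0 0 0 1; 1 0 0 0 0 0 1; 1 0 0 0 0 0 1; 1 0 0 0 0 0 1; 1 0 0 -0.06 0 0 1; 1 0 0 -0.12 0 0 1; 1 0 0 -0.18 0 0 1; 1 0 0 -0.18 0 0 1"

```text
clock: 9.55
eef_pos: [0.5127, 0.2263, 0.0896]
tool_rot: [-0.013, 1.0, -0.002, -0.006]
ft_force: [-1.7, -0.7, -1.1]
grip_width: 0.0852
grasp_force: 0.0
```

Call:
step_arm --targets "1 0 0 0 0 0 0; 1 0 0 0 0 0 0"

```text
clock: 9.72
eef_pos: [0.518, 0.2287, 0.097]
tool_rot: [-0.013, 1.0, 0.0, 0.001]
ft_force: [-0.3, -0.3, 0.6]
grip_width: 0.0856
grasp_force: 0.0
```

Run:
```python
from h import *
im=cv2.imread("pics/top0.png");hsv=cv2.cvtColor(im,cv2.COLOR_BGR2HSV)
m=cv2.inRange(hsv,(5,190,110),(16,255,255));m[:,:225]=0;m[:,300:]=0;m[:165]=0;m[270:]=0
ys,xs=np.nonzero(m);print(len(xs),xs.min(),xs.max(),ys.min(),ys.max())
i=bot.camera_info("top");f=240/np.tan(np.radians(i['vertical_fov'])/2);K=np.array([[f,0,i['cx']],[0,f,i['cy']],[0,0,1]])
u=cv2.undistortPoints(np.c_[xs,ys].astype(float)[:,None],K,i['D'])[:,0]
d=np.c_[u[:,0],-u[:,1],-np.ones(len(u))]@i['pose'][:3,:3].T;c=i['pose'][:3,3]
P=(c+d*((.044-c[2])/d[:,2])[:,None])[:,:2]
print(cv2.minAreaRect((P*1000).astype(np.float32)))
# left/right edge lines per row (rows clear of the bar)
for g in(np.min,np.max):
    E=np.array([P[ys==r][g is np.max and P[ys==r][:,1].argmax() or P[ys==r][:,1].argmin()] for r in range(190,238)])
    k=np.polyfit(E[:,0],E[:,1],1);print("yaw",np.arctan(k[0]).round(4),"y at .5168",np.polyval(k,.5168).round(4))
```

```text
1360 242 267 168 239
((557.5469360351562, 231.25001525878906), (157.50096130371094, 51.574153900146484), 1.9918619394302368)
yaw 0.0334 y at .5168 0.2061
yaw 0.0334 y at .5168 0.2061
```

Call:
step_arm --targets "1 -0.002 0.002 -0.05 0 0 0.01; 1 -0.002 0.002 -0.1 0 0 0.01; 1 -0.002 0.002 -0.154 0 0 0.01; 1 -0.002 0.002 -0.154 0 0 0.01; 1 -0.002 0.002 -0.154 0 0 0.01; -1 -0.002 0.002 -0.154 0 0 0.01; -1 -0.002 0.002 -0.154 0 0 0.01; -1 -0.002 0.002 -0.154 0 0 0.01; -1 -0.002 0.002 -0.154 0 0 0.01; -1 -0.002 0.002 -0.154 0 0 0.01"

```text
clock: 10.55
eef_pos: [0.5179, 0.2303, 0.0212]
tool_rot: [-0.018, 1.0, 0.001, 0.002]
ft_force: [-0.8, -1.7, 5.4]
grip_width: 0.0482
grasp_force: 61.4
```

Call:
step_arm --targets "-1 0 0 0 0 0 0; -1 0 0 0 0 0 0; -1 0 0 0 0 0 0"

```text
clock: 10.8
eef_pos: [0.5179, 0.2303, 0.0212]
tool_rot: [-0.018, 1.0, 0.001, 0.002]
ft_force: [-0.0, -0.1, 5.4]
grip_width: 0.0489
grasp_force: 61.4
```

Call:
step_arm --targets "-1 -0.03 -0.001 0 0 0 0; -1 -0.06 -0.002 0 0 0 0; -1 -0.09 -0.003 0 0 0 0; -1 -0.12 -0.004 0 0 0 0; -1 -0.15 -0.005 0 0 0 0; -1 -0.164 -0.0055 0 0 0 0; -1 -0.164 -0.0055 0 0 0 0; -1 -0.164 -0.0055 0 0 0 0"

```text
clock: 11.47
eef_pos: [0.4351, 0.2278, 0.0212]
tool_rot: [-0.018, 1.0, 0.001, 0.002]
ft_force: [-2.2, -1.2, 12.6]
grip_width: 0.0486
grasp_force: 63.7
```

Call:
step_arm --targets "-1 -0.003 0 0 0 0 0; -1 -0.003 0 0 0 0 0; -1 -0.003 0 0 0 0 0"

```text
clock: 11.72
eef_pos: [0.4352, 0.2279, 0.0212]
tool_rot: [-0.018, 1.0, 0.001, 0.003]
ft_force: [0.7, -1.7, 9.7]
grip_width: 0.0488
grasp_force: 63.4
```

Run:
```python
from h import *
a=bot.camera("scene")[:,:,::-1];
cv2.imwrite("pics/a4.png",cv2.resize(a[200:320,340:480],None,fx=4.5,fy=4.5,interpolation=cv2.INTER_CUBIC))
```

```text
(no output)
```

View pics/a4.png

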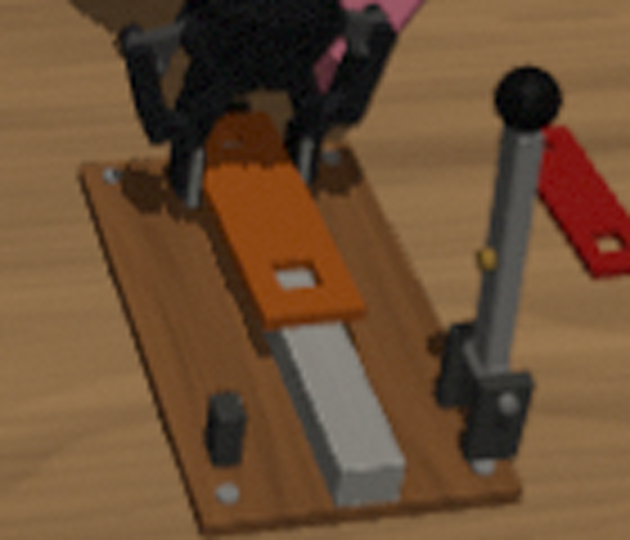

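The plate lies on the bed near the stop, its near end at crop (271-366, ~312); the bar is upright and the far end is hidden by the gripper. I'll creep on until contact.

Call:
step_arm --targets "-1 -0.003 0 0 0 0 0; -1 -0.003 0 0 0 0 0; -1 -0.003 0 0 0 0 0"

```text
clock: 12.02
eef_pos: [0.4347, 0.2279, 0.0212]
tool_rot: [-0.017, 1.0, 0.001, 0.004]
ft_force: [2.7, -1.4, 7.1]
grip_width: 0.0486
grasp_force: 63.2
```

Run:
```python
from h import *
p=[.5468,.2303,.0336]
t=(np.array([[271,316],[366,308]])/4.5)+[340,200]
for s in(.08,.083,.085): print(s,((proj("scene",w(p,[[.0904-s,-.025,.044],[.0904-s,.025,.044]]))-t)*4.5).round(1))
```

```text
0.08 [[-8.8  5.2]
 [-1.5  2. ]]
0.083 [[-10.6   1. ]
 [ -3.5  -2.1]]
0.085 [[-11.9  -1.8]
 [ -4.9  -4.9]]
```

Call:
step_arm --targets "1 0.006 0 0 0 0 0; 1 0.006 0 0 0 0 0; 1 0.006 0 0 0 0 0; 1 0.006 0 0 0 0 0; 1 0.006 0 0 0 0 0; 1 0.006 0 0.06 0 0 0; 1 0.006 0 0.12 0 0 0; 1 0.006 0 0.2 0 0 0; 1 0 -0.08 0.25 0 0 0; 1 -0.05 -0.16 0.25 0 0 0"

```text
clock: 12.85
eef_pos: [0.417, 0.1574, 0.1481]
tool_rot: [-0.019, 1.0, 0.002, 0.006]
ft_force: [1.0, -0.8, -1.1]
grip_width: 0.0856
grasp_force: 0.0
```

Call:
step_arm --targets "1 0 -0.08 0 0 0 0; 1 0 -0.16 0 0 0 0; 1 0 -0.24 0 0 0 0; 1 0 -0.32 0 0 0 0; 1 0 -0.4 0 0 0 0; 1 0 -0.4 0 0 0 0; 1 0 -0.4 0 0 0 0"

```text
clock: 13.43
eef_pos: [0.4105, -0.0467, 0.1429]
tool_rot: [-0.015, 1.0, 0.0, -0.0]
ft_force: [-0.7, 0.7, -0.7]
grip_width: 0.0856
grasp_force: 0.0
```

Run:
```python
from h import *
a=bot.camera("top")[:,:,::-1];b=bot.camera("scene")[:,:,::-1]
cv2.imwrite("pics/topend.png",a)
a=cv2.resize(a[160:295,210:310],None,fx=4,fy=4,interpolation=cv2.INTER_CUBIC);b=cv2.resize(b[205:320,355:455],None,fx=4,fy=4,interpolation=cv2.INTER_CUBIC)
c=np.zeros((540,800,3),np.uint8);c[:540,:400]=a;c[:460,400:]=b
cv2.imwrite("pics/a5.png",c)
```

```text
(no output)
```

View pics/a5.png

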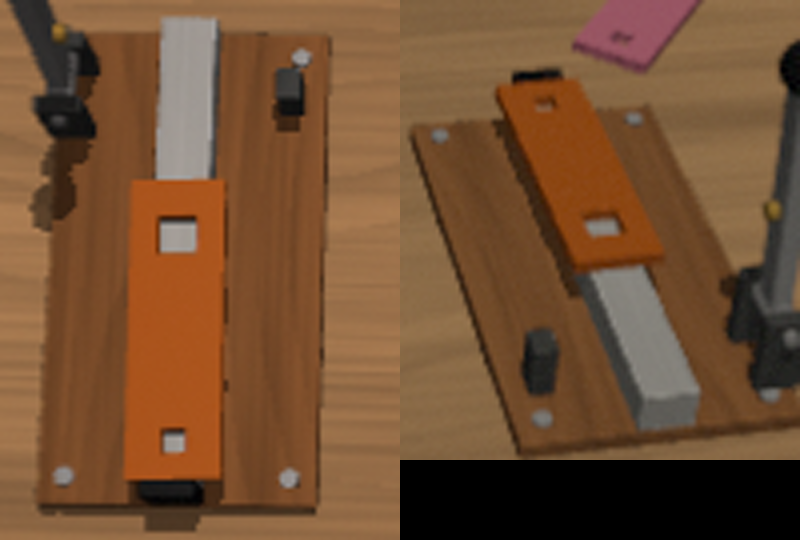

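The plate meets the stop, at top crop (173,480), and lies flat, with the bar up. I check straightness numerically, comparing with the earlier picture.

Run:
```python
from h import *
i=bot.camera_info("top");f=240/np.tan(np.radians(i['vertical_fov'])/2);K=np.array([[f,0,i['cx']],[0,f,i['cy']],[0,0,1]]);c=i['pose'][:3,3]
for n,r0,r1 in(("top0",190,238),("topend",208,276)):
    im=cv2.imread(f"pics/{n}.png");hsv=cv2.cvtColor(im,cv2.COLOR_BGR2HSV)
    m=cv2.inRange(hsv,(5,190,110),(16,255,255));m[:,:225]=0;m[:,300:]=0;m[:165]=0;m[285:]=0
    ys,xs=np.nonzero(m)
    u=cv2.undistortPoints(np.c_[xs,ys].astype(float)[:,None],K,i['D'])[:,0]
    d=np.c_[u[:,0],-u[:,1],-np.ones(len(u))]@i['pose'][:3,:3].T
    P=(c+d*((.044-c[2])/d[:,2])[:,None])[:,:2]
    R=cv2.minAreaRect((P*1000).astype(np.float32));print(n,R,ys.min(),ys.max())
    e=[np.polyfit(*np.array([P[ys==r][g(P[ys==r][:,1])] for r in range(r0,r1)]).T,1) for g in(np.argmin,np.argmax)]
    k=np.mean(e,0);print("yaw",np.arctan(k[0]).round(4),[np.arctan(q[0]).round(4) for q in e],"mid y at .5,.56",np.polyval(k,[.5,.56,.4732]).round(4))
```

```text
top0 ((557.5469360351562, 231.25001525878906), (157.50096130371094, 51.574153900146484), 1.9918619394302368) 168 239
yaw 0.034 [np.float64(0.0334), np.float64(0.0346)] mid y at .5,.56 [0.2297 0.2317 0.2288]
topend ((473.92071533203125, 228.1226043701172), (158.6519775390625, 51.55716323852539), 2.3160552978515625) 205 279
yaw 0.0388 [np.float64(0.036), np.float64(0.0417)] mid y at .5,.56 [0.2296 0.232  0.2286]
```

```bash
python3 -c "
from workcell import bot
print(bot.job_done())"
```

```text
the job is handed in; nothing more can be done
None
```

I swung the bar up to about 1.52 rad (the knob slipped out of the grip at about 1.37 and I pushed it the rest of the way), then slid the orange plate flat to within about 1 mm of the stop, 0.2 mm off centre and 0.3° off straight by camera; I released it, didn't go near the blue plate, and handed the job in at about 13.5 s.

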